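# Load a pump cassette and set its occlusion by clicks

## Robot

A 6-joint arm with a two-finger parallel gripper is mounted at the origin on the work surface. World frame = base frame: x ahead of the robot, y to its left, z up, the work surface at z = 0. Lengths are in mm, angles in rad, forces in N, time in s.
With the tool pointing down it reaches from about 350 to 975 mm from the base axis. Payload 17.4 kg.
Tool frame: the origin (TCP) lies at the very end of the fingers, on their centre line; the grasp point (between the pads) lies 19 mm behind it; y points along the fingers, z is the direction in which the jaws open and shut, and the axes are right-handed (so a half turn about y gives the same grasp; the last joint's range is limited). The gripper opens to 85 mm and grips with 20 to 120 N. Pads are 22 mm wide; open, the fingers measure 114 mm over their backs; the gripper's body (76 mm by 85 mm) begins 54 mm behind the grasp point. The pads swing forward as they close: fully open they stand 13 mm farther back than shut.
Start: joints at [-1.207, 0.116, 1.442, -0, 1.584, -0.038], TCP at [263.968, -621.252, 231.303] pointing down, gripper open.
Joint ranges: [-2.83, 2.83], [-0.83, 2.19], [0.07, 2.5], [-1.14, 4.28], [0.01, 3], [-2.97, 2.97]. Speed limits (rad/s): [1.89, 1.89, 2.22, 3.14, 3.14, 3.14].

## Interface

Orientations are given as a rotation vector (axis times angle).
In Python, from bench import bot, read_camera, hand_in, boxes_of, pinpoint gives the robot as it stands.
- The arm moves only by the tool move_arm, never from a script. Its argument "plan" is text: rows parted by semicolons, each of 7 numbers parted by spaces: the shift along the tool's x, y, z in mm, then the turn, a rotation vector about the tool's x, y, z in degrees, then the opening, from 0 (shut) to 1 (fully open). A call has 1 to 20 rows; each row shifts and turns the commanded pose from where the row before left it, along the tool's axes as they then stand; what a row does not reach is not made up. A row lasts 1/8 s, in which the tool goes at most 62.5 mm and 10.7 degrees, less where a joint would pass 70% of its speed; a pose out of reach is approached as far as the arm can. A call is refused whole if a number of a shift passes 62.5 or a number of a turn 10.7, either way. A call with a gripper value outside its range is refused whole. The fingers move at their own pace and stop on an object; the grip force is fixed at half the most. Time passes only in rows, so rows that do not move let the fingers close. It gives the time, the measured TCP pose, the force and the opening at its end, in the units of the state.
- bot.get_obs(): the state, without advancing time (a new reading comes with each control period).
- read_camera(name): name is "scene" or "top" or "wrist"; returns a dict with "image" (480x640x3 uint8, red, green, blue), "depth" (480x640 float32, mm along the optical axis (not along the pixel's ray), 0 where there is no reading), "mtx" (3x3 intrinsics, pixels), "camera_from_world" (4x4, takes a point from world to camera coordinates). Camera axes: x right, y down, z forward; pixel columns grow to the right and rows downward; lengths in mm; the calibration is good to about 2 mm. A picture is of the moment at which its call begins.
- hand_in(): hands the job in, once; it reports no verdict.
Trained networks look in the newest picture that a camera, given by its name, has taken for a name from the list of things; names that differ only in an ending like _2 or _b are one class to them, and where a whole thing is asked for, a point or a joint stands for the part that bears it (a point fixed in the world has none). Each returns a list of dicts, best first, with "p" (0 to 1); they miss things now and then, are a little off and sometimes report something else, mostly with a low value. They report only what shows in the picture. A call takes as long as a camera call. They do not tell look-alikes from the thing itself.
- boxes_of(target, camera): "position" ([x, y, z] in mm, in world coordinates, good to about 4 mm: the middle of the surface that is visible of it).
- pinpoint(target, camera): "position" ([x, y, z] in mm, in world coordinates, good to about 4 mm: a listed point, or the origin of a listed thing).
The state is a dict: "t": time; "q": joint angles; "dq": joint speeds; "joint_efforts": joint torques, N m; "tool_pos": TCP position; "tcp_rot": TCP orientation; "contact_force": force on the tool from outside, world axes, zero at the start; "ft_torque": the same for the moment, N m; "width": finger opening in mm.
Only numpy, scipy, OpenCV 4.12 (cv2) and the standard library are available. Lean on these libraries where they do the work, as an engineer would, in place of code of your own. Each camera call takes 0.05 s, during which the arm holds its last target. There are 200 camera calls.

## Task

Load the single-channel cassette (the one in the blue rack with only two hose sockets on top) into the pump head: wind the knob anticlockwise back to its stop so that the bay is fully open, then lower the cassette gently into the bay until it stands upright on the bay floor, and only then turn the knob clockwise by exactly five clicks. Leave the two spare cassettes in the rack and everything else on the bench where it stands.

Things in the scene. Friction and masses are not known exactly. Their poses are not given: they have to be found in the camera images.
- knob (a joint): Angle (rad) of the black bar-grip occlusion knob on the pump's cam tower, about a vertical axis: 0 at its anticlockwise stop, growing as it turns clockwise seen from above; a click every 0.314 rad (18 degrees), upper stop at 12 clicks. A spring ball holds it at each click (resistance rises to about 0.2 N m, then it drops into the next one). It starts 7 to 10 clicks from the stop.
- plate (a joint): How far (m) the steel pressure plate at the bay's knob side has come towards the roller drum: driven by the knob, 1 mm a click. The bay is 36.2 mm wide at the knob's stop, 31.2 mm at 5 clicks and too narrow for the cassette (30 mm) from 7 clicks up.
- knob_grip (a point): Point on the knob's axis at the height to grip its bar: 117 mm above the bench. The bar is 48 mm long, 14 mm thick, 34 mm tall (95 to 129 mm above the bench), stands on a round aluminium skirt 52 mm across (88 to 95 mm above the bench) and turns with the knob; this point's x axis points along the bar, with the white index line on its -x end. The cam tower below is 66 x 60 mm.
- bay_floor (a point): Centre of the floor of the pump's cassette bay (plate fully back), 20 mm above the bench; the pump is fixed, its place and yaw vary. Axes: x across the bay's width, towards the knob (knob axis at x = +100 mm); y along the bay's length; z up. The plate (+x side) and the roller drum (-x side, out to x = -67 mm with its bearings) rise at most 48 mm above this floor.
- bay_mouth (a point): Centre of the bay 90 mm above its floor, level with a loaded cassette's top. Two aluminium side plates 68.4 mm apart (at y = +-34 to 44 mm, x = +-23 mm) rise to this height, with outward flares 10 mm higher, so fingers do not fit at the ends of a loaded cassette: it is held by its two wide faces, whose upper 42 mm stay open. Same axes as bay_floor.
- drive_top (a point): Centre of the top of the pump's cream drive unit beside the bay, 215 mm (x) x 185 mm (y), 135 mm tall. Same axes as bay_floor.
- cassette_mid (a point): Centre of the single-channel cassette, a grey plastic block 64 mm long (x) x 30 mm thick (y) x 90 mm tall (z), about 0.25 kg, with two black hose sockets 19 mm across and 2.5 mm proud on top, on its centre line at x = +-18 mm. Either way round fits. It stands upright in the rack; which slot varies.
- spare_a_mid (a point): Centre of a spare cassette of the same block size, with four smaller sockets (10 mm across) at the corners of its top. Stands in the rack.
- spare_b_mid (a point): Centre of the other spare cassette, like spare_a.
- rack: Blue steel rack, fixed, origin on the bench under its centre, 84 mm (x) x 125 mm (y). Three slots at y = -37, 0, +37 mm; a cassette stands in each on a 10 mm floor with its length along the rack's x. Walls between slots reach 45 mm and end lips 25 mm above the bench. Only 7 mm is left between neighbours, so a cassette there can be taken only by its two narrow ends.
- reagent_mid (a point): Centre of a standing amber bottle, 68 mm diameter, 165 mm tall. A bystander that may stand where the bench would otherwise be free.
- beaker_mid (a point): Centre of a standing glass beaker, 72 mm diameter, 90 mm tall. Bystander.
- jar_mid (a point): Centre of a standing white jar, 66 mm diameter, 95 mm tall. Bystander.
- wash_mid (a point): 75 mm above the bench on the axis of a standing white wash bottle, 62 mm diameter, 150 mm tall with a thin bent spout to 172 mm. Bystander.
- driver: A screwdriver lying on the bench, 190 mm long (along its x), handle 26 mm thick. Bystander.
Not all that is in view belongs to the job. Leave any pink or yellow look-alike of the part that bears cassette_mid alone.

How it is judged (in metres and radians):
On the way, in this order (a step that is already met when the one before it is completed fails the run):
1. the knob is wound back to its anticlockwise stop (value of joint knob below 0.1 rad), for 0.2 s.
2. with the knob still back at its stop, the cassette stands upright on the bay floor (value of joint knob below 0.15 rad and x of cassette_mid in the frame of bay_floor between -0.006 and 0.006 m and y of cassette_mid in the frame of bay_floor between -0.006 and 0.006 m and z of cassette_mid in the frame of bay_floor below 0.048 m and angle between cassette_mid's own z axis and vertical below 0.1 rad), for 0.2 s.
At the end, for the whole second after the job is handed in: The knob rests at the fifth click from its stop (1.571 rad, within 0.1 rad) and the two-socket cassette stands released and still, upright (within 0.08 rad), on the bay floor (its centre within 6 mm of the bay's middle and at most 3 mm above its seated height) (value of joint knob between 1.47 and 1.67 rad and x of cassette_mid in the frame of bay_floor between -0.006 and 0.006 m and y of cassette_mid in the frame of bay_floor between -0.006 and 0.006 m and z of cassette_mid in the frame of bay_floor below 0.048 m and angle between cassette_mid's own z axis and vertical below 0.08 rad and linear speed of cassette below 0.02 m/s and contact force between cassette and the fingers below 0.1 N); the robot touches nothing.
It fails at once if the cassette is let fall into the bay instead of being lowered (faster than 0.4 m/s while in it) (horizontal distance between cassette_mid and bay_floor below 0.012 m and z of cassette_mid in the frame of bay_floor below 0.09 m and linear speed of cassette above 0.4 m/s).
It fails at once if the cassette is toppled (angle between cassette_mid's own z axis and vertical above 1 rad).
It fails at once if a spare cassette is disturbed (moved more than 20 mm) (distance of any of spare_a_mid, spare_b_mid from where it was at the start of the episode above 0.02 m).
It fails at once if a bottle, the beaker, the jar or the screwdriver is disturbed (moved more than 25 mm) (distance of any of reagent_mid, beaker_mid, jar_mid, wash_mid, driver from where it was at the start of the episode above 0.025 m).
It also fails if it takes over 72 s, if anything falls off the work surface, if the arm or the gripper's body presses on something with over 40 N, if the wrist force passes 120 N, or if a joint passes its speed limit or range.

## Working session

There is one attempt and no reset: what is moved stays moved. The work goes in short steps, Python scripts to look and compute and a tool call to move; the robot and the scene stay as the last step left them, time stands still between calls to the robot, and variables do not carry over. Pictures are saved under pics/ and viewed, about 8 in all and at most 12, crops included, and the job is handed in when it is done.

Besides the shell and the picture viewer there is one more tool, called after "Request:" as a command line: name --argument value ..., lists and objects as JSON in quotes. move_arm: Moves the arm, as the interface text tells. Its arguments: {"type":"object","properties":{"plan":{"type":"string"}},"required":["plan"]}

```bash
mkdir -p pics; ls; python3 - <<'E'
from bench import *
import cv2,numpy as np
ims={}
for c in("top","scene"):
    r=read_camera(c); cv2.imwrite(f"pics/{c}0.png",r["image"][:,:,::-1]); np.savez(f"{c}0.npz",**r)
    for n in("knob_grip","bay_floor","bay_mouth","drive_top","cassette_mid","spare_a_mid","rack","reagent_mid","beaker_mid","jar_mid","wash_mid","driver"):
        print(c,n,[(np.round(d["position"]).tolist(),round(d["p"],2)) for d in pinpoint(n,c)[:4]])
o=bot.get_obs();print(o["t"],o["tool_pos"],o["tcp_rot"],o["width"])
E
```

```text
pics
top knob_grip [([565.0, -185.0, 116.0], 0.64)]
top bay_floor [([475.0, -161.0, 22.0], 0.76)]
top bay_mouth [([471.0, -163.0, 108.0], 0.74), ([648.0, 66.0, 83.0], 0.55)]
top drive_top [([440.0, -341.0, 136.0], 0.59)]
top cassette_mid [([418.0, 463.0, 47.0], 0.97), ([518.0, 344.0, 56.0], 0.84), ([397.0, 298.0, 45.0], 0.77), ([521.0, 307.0, -1.0], 0.17)]
top spare_a_mid [([530.0, 269.0, 58.0], 0.54)]
top rack [([519.0, 308.0, 2.0], 0.59), ([439.0, -342.0, 136.0], 0.51)]
top reagent_mid [([646.0, 65.0, 82.0], 0.77)]
top beaker_mid [([749.0, 106.0, 44.0], 0.71)]
top jar_mid [([395.0, 19.0, 50.0], 0.61)]
top wash_mid [([707.0, 264.0, 77.0], 0.97)]
top driver [([812.0, -109.0, -2.0], 0.59)]
scene knob_grip [([571.0, -189.0, 115.0], 0.79)]
scene bay_floor [([444.0, -342.0, 135.0], 0.61)]
scene bay_mouth [([470.0, -164.0, 113.0], 0.89)]
scene drive_top [([442.0, -338.0, 135.0], 0.68)]
scene cassette_mid [([412.0, 465.0, 43.0], 0.98), ([401.0, 301.0, 48.0], 0.69), ([516.0, 340.0, 54.0], 0.62)]
scene spare_a_mid [([528.0, 269.0, 54.0], 0.62)]
scene rack [([525.0, 303.0, -2.0], 0.62)]
scene reagent_mid [([647.0, 63.0, 81.0], 0.97), ([522.0, 306.0, -2.0], 0.48), ([523.0, 310.0, 58.0], 0.33)]
scene beaker_mid [([751.0, 106.0, 47.0], 0.83), ([471.0, -160.0, 110.0], 0.49)]
scene jar_mid [([393.0, 16.0, 49.0], 0.68)]
scene wash_mid [([704.0, 266.0, 79.0], 0.75)]
scene driver [([813.0, -102.0, 5.0], 0.95)]
1.3 [ 263.97558538 -621.25076068  231.32455756] [-0.40739794  2.00055477 -2.00058595] 85.53887550229365
```

View pics/top0.png

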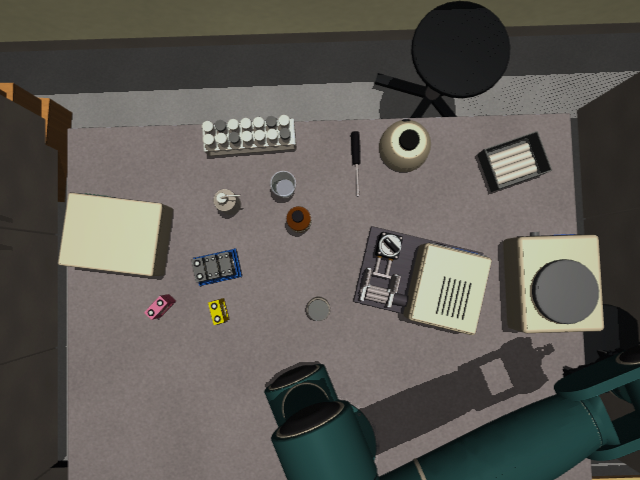

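View pics/scene0.png

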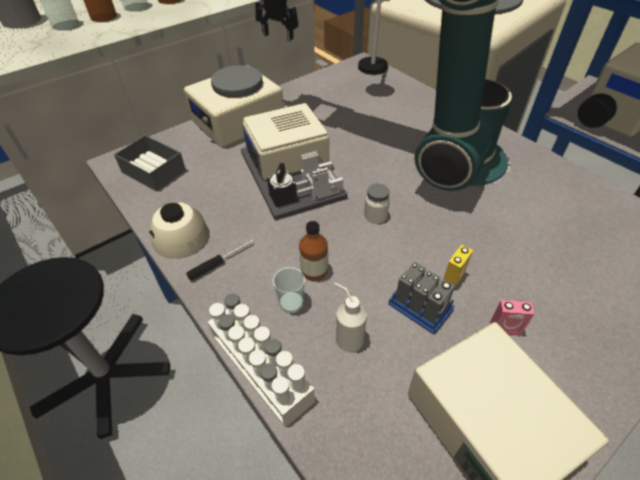

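The two-socket grey cassette is in the rack slot at the largest y (top px ~(198,268)). The yellow and pink ones are look-alikes. Next I'll write a helper and go above the knob.

```bash
cat > h.py <<'E'
from bench import *
import cv2,numpy as np
from scipy.spatial.transform import Rotation as R
def st():
    o=bot.get_obs(); M=R.from_rotvec(o["tcp_rot"]).as_matrix()
    print("t",round(o["t"],2),"tcp",np.round(o["tool_pos"],1),"q",np.round(o["q"],3),"w",round(o["width"],1),
      "F",np.round(o["contact_force"],1),"T",np.round(o["ft_torque"],2),"jawyaw",round(np.degrees(np.arctan2(M[1,2],M[0,2])),2),"down",np.round(M[:,1],3))
    return o,M
def need(p,yaw):
    "shift in present tool axes, and turn about tool y (deg; + = clockwise from above), jaw yaw mod 180"
    o,M=st(); d=M.T@(np.array(p)-o["tool_pos"])
    y0=np.degrees(np.arctan2(M[1,2],M[0,2])); a=(y0-yaw+90)%180-90
    print("shift",np.round(d,1),"turn_y",round(a,1),"(or",round(a-180*np.sign(a),1),")")
def snap(c,name,crop=None,f=1):
    r=read_camera(c); im=r["image"][:,:,::-1]
    if crop: im=im[crop[1]:crop[3],crop[0]:crop[2]]
    cv2.imwrite(f"pics/{name}.png",cv2.resize(im,None,fx=f,fy=f,interpolation=cv2.INTER_CUBIC)); np.savez(name+".npz",**r); return r
def pts(r):
    "world xyz per pixel"
    z=r["depth"]; v,u=np.indices(z.shape); K=r["mtx"]
    c=np.stack([(u-K[0,2])/K[0,0]*z,(v-K[1,2])/K[1,1]*z,z,np.ones_like(z)],-1)
    w=(c@np.linalg.inv(r["camera_from_world"]).T)[...,:3]; w[z==0]=np.nan; return w
def rect(w,zlo,zhi,c,rad):
    m=(w[...,2]>zlo)&(w[...,2]<zhi)&(np.hypot(w[...,0]-c[0],w[...,1]-c[1])<rad)
    if m.sum()<5: print("few",m.sum()); return None
    (cx,cy),(a,b),th=cv2.minAreaRect(w[m][:,:2].astype(np.float32))
    if a<b: a,b,th=b,a,th+90
    print(zlo,zhi,"n",m.sum(),"c",round(cx,1),round(cy,1),"size",round(a,1),round(b,1),"long yaw",round((th+90)%180-90,1),"z",np.round(np.nanmedian(w[m][:,2]),1)); return m
E
python3 - <<'E'
from h import *
r=dict(np.load("top0.npz")); w=pts(r)
rect(w,112,140,(568,-187),45)
rect(w,125,145,(440,-341),150)
rect(w,88,110,(520,344),30);rect(w,88,110,(522,307),75)
need((568,-187,290),-14.7+90)
C=np.linalg.inv(r["camera_from_world"]);print(C[:3,3])
im=r["image"][225:315,350:500,::-1]; im2=r["image"][240:290,180:260,::-1]
a=cv2.resize(im,(750,450),interpolation=cv2.INTER_CUBIC)
cv2.imwrite("pics/c1.png",a)
E
```

```text
112 140 n 106 c 567.3 -188.1 size 46.2 14.8 long yaw 41.1 z 128.7
125 145 n 5087 c 452.8 -314.0 size 232.8 211.4 long yaw 74.8 z 135.9
88 110 n 245 c 520.1 335.2 size 55.7 39.8 long yaw 8.7 z 100.8
88 110 n 817 c 522.8 302.7 size 105.4 64.2 long yaw -79.4 z 100.6
t 1.3 tcp [ 264.  -621.3  231.3] q [-1.207  0.116  1.442  0.     1.584 -0.038] w 85.5 F [ 0.7  0.4 -0.5] T [ 0.03  0.08 -0.  ] jawyaw -66.98 down [ 0. -0. -1.]
shift [-449.6  -58.7 -280.8] turn_y 37.7 (or -142.3 )
[ 510.26820266   14.00390451 1537.41580713]
```

View pics/c1.png

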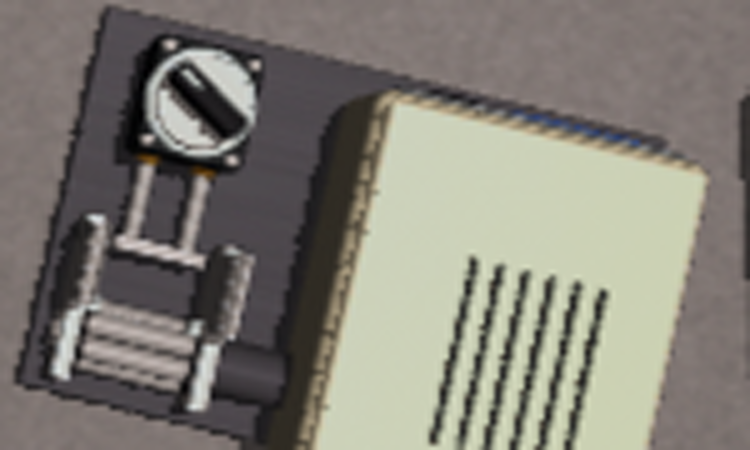

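Top view crop: the knob bar lies diagonally, at about +41° world yaw, with its centre around (567,-188). The bay is empty. I'll move above the knob with jaw yaw -49°, which leaves about 200° of anticlockwise travel on joint 6.

Request:
move_arm --plan "-45 -1 -28 0 0 0 1;-45 -1 -28 0 0 0 1;-45 -1 -28 0 0 0 1;-45 -1 -28 0 0 0 1;-45 -1 -28 0 0 0 1;-45 -1 -28 0 0 0 1;-45 -1 -28 0 0 0 0.6;-45 -1 -28 0 0 0 0.6;-45 -1 -28 0 0 0 0.6;-45 -1 -28 0 0 0 0.6;0 0 0 0 -9 0 0.6;0 0 0 0 -9 0 0.6;0 0 0 0 0 0 0.6"

```text
t: 2.92
tool_pos: [568.7, -187.4, 241.3]
tcp_rot: [-0.675, 1.806, -1.806]
contact_force: [0.8, 0.9, -0.3]
width: 50.9
```

```bash
python3 - <<'E'
from h import *
r=snap("wrist","w1"); w=pts(r)
rect(w,122,135,(567,-188),40); rect(w,105,118,(472,-163),60); rect(w,128,145,(440,-341),190)
need((567.3,-188.1,101),-48.9)
E
```

```text
122 135 n 1106 c 568.2 -185.4 size 47.5 13.5 long yaw 41.2 z 129.2
105 118 n 498 c 472.2 -159.7 size 88.3 46.1 long yaw 74.7 z 111.3
128 145 n 6856 c 532.1 -316.7 size 230.7 152.6 long yaw -66.7 z 135.2
t 2.98 tcp [ 568.6 -187.6  241.4] q [-0.361 -0.052  1.598  0.     1.596  0.497] w 51.3 F [0.3 0.1 0.1] T [0.   0.04 0.03] jawyaw -49.18 down [ 0.  0. -1.]
shift [  1.4 140.4  -0.5] turn_y -0.3 (or 179.7 )
```

View pics/w1.png

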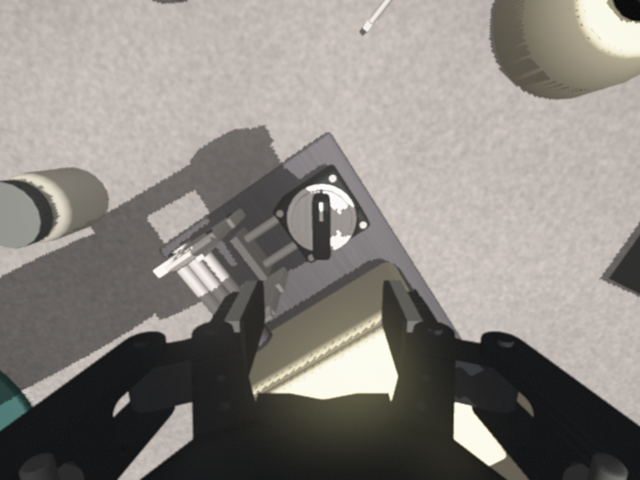

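Wrist view: the bar is at px (320,225), vertical, so parallel to the pads, with the white index at its top. The flares put the bay centre at about (472,-160), yaw -15.3°. That agrees with the knob position, so I'll descend and grip.

Request:
move_arm --plan "0 35 -0.3 0 0 0 0.6;0 35 -0.3 0 0 0 0.6;0 35 -0.3 0 0 0 0.6;0 25 -0.3 0 0 0 0.6;0 10 0 0 0 0 0.6;0 0 0 0 0 0 0.3;0 0 0 0 0 0 0;0 0 0 0 0 0 0;0 0 0 0 0 0 0;0 0 0 0 0 0 0;0 0 0 0 0 0 0"

```text
t: 4.35
tool_pos: [568.0, -186.4, 102.9]
tcp_rot: [-0.674, 1.805, -1.805]
contact_force: [-4.9, 4.4, 6.4]
width: 13.0
```

Request:
move_arm --plan "0 0 0 0 -9 0 0;0 0 0 0 -9 0 0;0 0 0 0 -9 0 0;0 0 0 0 -9 0 0;0 0 0 0 -9 0 0;0 0 0 0 -9 0 0;0 0 0 0 -9 0 0;0 0 0 0 -9 0 0;0 0 0 0 -9 0 0;0 0 0 0 -9 0 0;0 0 0 0 -9 0 0;0 0 0 0 -9 0 0;0 0 0 0 0 0 0"

```text
t: 5.98
tool_pos: [567.6, -186.3, 102.8]
tcp_rot: [-1.529, 0.423, -0.422]
contact_force: [-9.7, 5.9, 8.6]
width: 13.1
```

```bash
python3 -c "
from h import *
st()"
```

```text
t 5.97 tcp [ 567.6 -186.3  102.8] q [-3.600e-01  1.300e-02  1.761e+00  1.000e-03  1.368e+00 -1.392e+00] w 13.1 F [-9.7  5.9  8.6] T [ 1.04  1.59 -0.24] jawyaw 59.13 down [-0.     0.001 -1.   ]
```

Request:
move_arm --plan "0 0 0 0 -9 0 0;0 0 0 0 -9 0 0;0 0 0 0 0 0 0"

```text
t: 6.35
tool_pos: [567.5, -186.3, 102.8]
tcp_rot: [-1.563, 0.177, -0.177]
contact_force: [-10.3, 5.7, 8.4]
width: 12.9
```

```bash
python3 -c "
from h import *
st()"
```

```text
t 6.35 tcp [ 567.5 -186.3  102.8] q [-3.600e-01  1.300e-02  1.761e+00  1.000e-03  1.369e+00 -1.706e+00] w 12.9 F [-10.3   5.7   8.4] T [ 1.01  1.75 -0.96] jawyaw 77.08 down [-0.     0.001 -1.   ]
```

Request:
move_arm --plan "0 0 0 0 -6 0 0;0 0 0 0 -6 0 0;0 0 0 0 0 0 0"

```text
t: 6.72
tool_pos: [568.6, -186.7, 103.3]
tcp_rot: [-1.57, 0.014, -0.018]
contact_force: [-1.3, 4.5, 6.0]
width: 13.2
```

```bash
python3 -c "
from h import *
st()"
```

```text
t 6.72 tcp [ 568.6 -186.7  103.3] q [-3.610e-01  1.300e-02  1.760e+00  1.000e-03  1.366e+00 -1.912e+00] w 13.2 F [-1.3  4.5  6. ] T [ 0.63  0.1  -4.14] jawyaw 88.86 down [ 0.003  0.    -1.   ]
```

The moment jumped to 4 N m against 0.2 N m for a detent, so the knob is at its stop after 126°, which is 7 clicks. I'll turn back to the stop angle, open, lift and check the bar angle.

Request:
move_arm --plan "0 0 0 0 0 0 0.3;0 0 0 0 0 0 0.6;0 0 0 0 0 0 0.6;0 -35 0 0 0 0 0.6;0 -50 0 0 0 0 0.6;0 -55 0 0 0 0 0.6;0 0 0 0 0 0 0.6"

```text
t: 7.6
tool_pos: [569.0, -187.1, 246.4]
tcp_rot: [-1.573, 0.008, -0.018]
contact_force: [0.2, 0.5, -0.2]
width: 51.1
```

```bash
python3 - <<'E'
from h import *
r=snap("wrist","w2"); w=pts(r)
rect(w,122,135,(568,-187),40); rect(w,105,118,(472,-163),65)
rect(pts(read_camera("top")),122,140,(568,-187),40)
st()
E
```

```text
122 135 n 1105 c 567.8 -186.4 size 48.4 14.1 long yaw -15.2 z 129.2
105 118 n 1031 c 471.1 -162.0 size 84.8 46.0 long yaw 74.9 z 113.5
few 0
t 7.7 tcp [ 567.9 -186.7  241.3] q [-0.36  -0.055  1.6   -0.     1.596 -1.914] w 51.3 F [ 0.1 -0.4 -0.2] T [ 0.01 -0.    0.  ] jawyaw 89.03 down [ 0. -0. -1.]
```

The bar now lies along the pump's x axis (-15.2°), so the knob is at its stop. Now to the rack.

Request:
move_arm --plan "-6 -1 52.6 0 0 0 0.6;-6 -1 52.6 0 0 0 0.6;-6 -1 52.6 0 0 0 0.6;-6 -1 52.6 0 0 0 0.6;-6 -1 52.6 0 0 0 0.6;-6 -1 52.6 0 0 0 1;-6 -1 52.6 0 0 0 1;-6 -1 52.6 0 0 0 1;-6 -1 52.6 0 0 0 1;-6 -1 52.6 0 0 0 1;0 0 0 0 9.8 0 1;0 0 0 0 9.8 0 1;0 0 0 0 9.8 0 1;0 0 0 0 9.8 0 1;0 0 0 0 9.8 0 1;0 0 0 0 9.8 0 1;0 0 0 0 9.8 0 1;0 0 0 0 9.8 0 1;0 0 0 0 0 0 1"

```text
t: 10.07
tool_pos: [516.5, 340.1, 249.6]
tcp_rot: [-1.294, 1.072, -1.071]
contact_force: [0.8, -0.4, 1.0]
width: 85.3
```

```bash
python3 - <<'E'
from h import *
r=snap("wrist","w3"); w=pts(r)
rect(w,92,110,(520,307),80)
import numpy as np
c,s=np.cos(np.radians(10.6)),np.sin(np.radians(10.6))
# split into cassettes along rack y
m=(w[...,2]>96)&(w[...,2]<101.5)&(np.hypot(w[...,0]-520,w[...,1]-307)<80)
v=(w[m][:,1]-307)*c-(w[m][:,0]-520)*s
print(np.histogram(v,bins=np.arange(-70,72,4)))
for d in boxes_of("cassette_mid","wrist")[:3]+pinpoint("cassette_mid","wrist")[:3]: print(np.round(d["position"],1),d["p"])
st()
E
```

```text
92 110 n 7464 c 523.3 305.8 size 104.8 64.5 long yaw -79.2 z 100.5
(array([  0,   0,   0,   2, 179, 183, 237, 268, 241, 193, 221, 272,   0,
       134, 195, 216, 276, 290, 232, 210, 365,   1, 104, 305, 191, 139,
       147, 166, 295, 357,  18,   0,   0,   0,   0]), array([-70, -66, -62, -58, -54, -50, -46, -42, -38, -34, -30, -26, -22,
       -18, -14, -10,  -6,  -2,   2,   6,  10,  14,  18,  22,  26,  30,
        34,  38,  42,  46,  50,  54,  58,  62,  66,  70]))
[518.7 348.5  99.3] 0.7
[406.3 306.6  93.3] 0.69
[420.2 458.6  91.3] 0.69
[514.8 343.3  53.2] 0.89
[399.6 299.2  45.4] 0.65
[415.6 461.9  48.3] 0.58
t 10.22 tcp [516.7 340.2 250.5] q [ 0.541 -0.01   1.542 -0.     1.611  0.352] w 85.5 F [ 0.4 -0.5 -0. ] T [ 0.01 -0.03 -0.03] jawyaw 10.83 down [-0.001 -0.001 -1.   ]
```

View pics/w3.png

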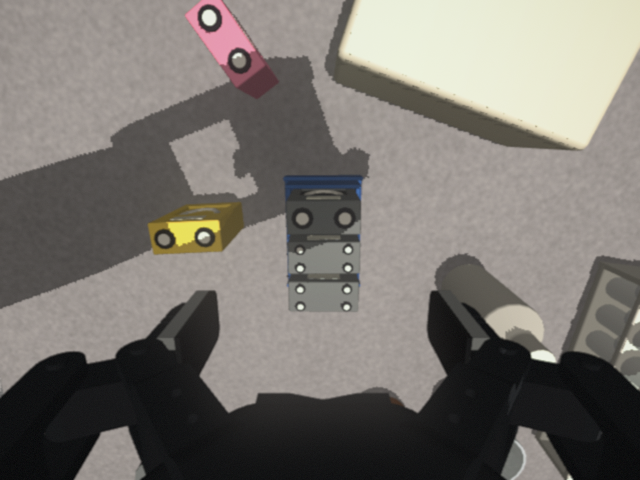

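Wrist view: the two-socket cassette is the far one, at px (323,217), and the yellow and pink decoys stand clear of it. Its centre is about (516.4,342.2), yaw 10.8°. I'll descend and grip its ends.

Request:
move_arm --plan "-1.8 50 0 0 0 0 1;0 50 0 0 0 0 1;0 40 0 0 0 0 1;0 30 0 0 0 0 1;0 20 0 0 0 0 1;0 12 0 0 0 0 1;0 0 0 0 0 0 0.5;0 0 0 0 0 0 0.3;0 0 0 0 0 0 0.3;0 0 0 0 0 0 0.3;0 0 0 0 0 0 0.3"

```text
t: 11.6
tool_pos: [516.8, 342.3, 50.1]
tcp_rot: [-1.29, 1.071, -1.072]
contact_force: [-1.2, 0.4, 5.8]
width: 63.6
```

Request:
move_arm --plan "0 -10 0 0 0 0 0;0 -30 0 0 0 0 0;0 -45 0 0 0 0 0;0 -45 0 0 0 0 0;43 0 -11 0 0 0 0;43 0 -11 0 0 0 0;43 0 -11 0 0 0 0;43 0 -11 0 0 0 0;0 0 0 0 -9.2 0 0;0 0 0 0 -9.2 0 0;0 0 0 0 -9.2 0 0;0 0 0 0 -9.2 0 0;0 0 0 0 -9.2 0 0;0 0 0 0 -9.2 0 0;0 0 0 0 -9.2 0 0;0 40 0 0 0 0 0;0 40 0 0 0 0 0;0 0 0 0 0 0 0"

```text
t: 13.85
tool_pos: [503.4, 164.4, 97.0]
tcp_rot: [-1.563, 0.209, -0.202]
contact_force: [0.2, -0.3, -1.7]
width: 63.1
```

```bash
python3 - <<'E'
from h import *
st(); r=read_camera("scene"); w=pts(r)
m=(np.hypot(w[...,0]-505,w[...,1]-165)<45); z=w[m][:,2]; print(np.histogram(z,bins=np.arange(-5,140,8)))
E
```

```text
t 13.85 tcp [503.4 164.4  97. ] q [ 0.268 -0.131  1.908 -0.     1.37  -1.042] w 63.1 F [ 0.2 -0.3 -1.7] T [-0.04  0.01 -0.01] jawyaw 75.02 down [-0.005 -0.001 -1.   ]
(array([687,   0,   0,   0,   0,   0,   0,  21,  57,  70,  48,  52,  50,
        40,  41,  53,  54,  56]), array([ -5,   3,  11,  19,  27,  35,  43,  51,  59,  67,  75,  83,  91,
        99, 107, 115, 123, 131, 139]))
```

Request:
move_arm --plan "0 28 0 0 0 0 0;0 16 0 0 0 0 0;0 7 0 0 0 0 0;0 3 0 0 0 0 0;0 2 0 0 0 0 0;0 0 0 0 0 0 0;0 0 0 0 0 0 0"

```text
t: 14.78
tool_pos: [505.1, 164.9, 43.7]
tcp_rot: [-1.561, 0.205, -0.206]
contact_force: [0.5, -0.0, -2.2]
width: 63.1
```

Request:
move_arm --plan "0 1.5 0 0 0 0 0;0 1 0 0 0 0 0;0 0 0 0 0 0 0"

```text
t: 15.15
tool_pos: [504.9, 164.9, 40.7]
tcp_rot: [-1.561, 0.205, -0.205]
contact_force: [-0.4, -0.9, -2.3]
width: 63.1
```

Request:
move_arm --plan "0 1 0 0 0 0 0;0 1 0 0 0 0 0;0 0 0 0 0 0 0"

```text
t: 15.52
tool_pos: [505.2, 164.9, 40.1]
tcp_rot: [-1.561, 0.205, -0.206]
contact_force: [-8.0, -3.6, 12.4]
width: 63.4
```

Touched down on the bench. I'll release, lift, turn 90° and look.

Request:
move_arm --plan "0 0 0 0 0 0 1;0 0 0 0 0 0 1;0 0 0 0 0 0 1;0 -20 0 0 0 0 1;0 -50 0 0 0 0 1;0 -60 0 0 0 0 1;0 -50 0 0 0 0 1;0 0 0 0 10 0 1;0 0 0 0 10 0 1;0 0 0 0 10 0 1;0 0 0 0 10 0 1;0 0 0 0 10 0 1;0 0 0 0 10 0 1;0 0 0 0 10 0 1;0 0 0 0 10 0 1;0 0 0 0 10 0 1;0 0 0 0 0 0 0.8"

```text
t: 17.65
tool_pos: [504.9, 164.9, 220.1]
tcp_rot: [-1.073, 1.398, -1.399]
contact_force: [-0.4, -0.1, 0.5]
width: 70.0
```

```bash
python3 - <<'E'
from h import *
r=snap("wrist","w4"); w=pts(r)
rect(w,84,97,(505,165),60)
need((505,165,56),-15)
E
```

```text
84 97 n 2897 c 506.1 165.6 size 63.4 29.8 long yaw 74.6 z 90.8
t 17.7 tcp [504.9 164.9 219.9] q [ 0.268 -0.198  1.764  0.     1.574  0.525] w 68.2 F [-0.  -0.1 -0.1] T [-0.    0.01  0.02] jawyaw -14.75 down [ 0.001  0.    -1.   ]
shift [-0.000e+00  1.639e+02 -1.000e-01] turn_y 0.2 (or -179.8 )
```

View pics/w4.png

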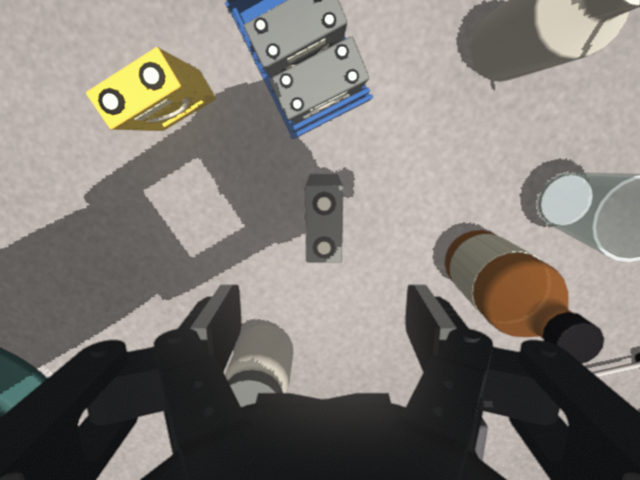

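Wrist view: the cassette stands upright, long side vertical in the picture at px (323,225), centre (506,166), yaw 74.6°. Next I'll grip its wide faces.

Request:
move_arm --plan "-1 50 1 0 0 0 0.8;0 45 0 0 0 0 0.8;0 35 0 0 0 0 0.8;0 22 0 0 0 0 0.8;0 10 0 0 0 0 0.8;0 0 0 0 0 0 0.3;0 0 0 0 0 0 0;0 0 0 0 0 0 0;0 0 0 0 0 0 0;0 0 0 0 0 0 0;0 0 0 0 0 0 0"

```text
t: 19.08
tool_pos: [506.8, 165.8, 58.2]
tcp_rot: [-1.072, 1.398, -1.399]
contact_force: [-2.1, 0.0, 6.4]
width: 29.5
```

```bash
python3 - <<'E'
from h import *
need((471.3,-160.8,260),-15.1)
E
```

```text
t 19.07 tcp [506.8 165.8  58.2] q [ 0.268 -0.093  1.94  -0.     1.293  0.529] w 29.5 F [-2.1  0.   6.4] T [-0.08  0.25  0.07] jawyaw -14.95 down [ 0.002  0.    -1.   ]
shift [ 324.5 -202.1   50.3] turn_y 0.1 (or -179.9 )
```

Request:
move_arm --plan "0 -10 0 0 0 0 0;0 -30 0 0 0 0 0;0 -50 0 0 0 0 0;0 -60 0 0 0 0 0;54 0 8.4 0 0 0 0;54 0 8.4 0 0 0 0;54 0 8.4 0 0 0 0;54 0 8.4 0 0 0 0;54 0 8.4 0 0 0 0;54 0 8.4 0 0 0 0;0 0 0 0 0 0 0;0 0 0 0 0 0 0"

```text
t: 20.58
tool_pos: [471.0, -160.3, 207.2]
tcp_rot: [-1.073, 1.4, -1.399]
contact_force: [0.0, 0.2, -2.7]
width: 29.2
```

```bash
python3 - <<'E'
from h import *
r=snap("wrist","w5"); w=pts(r)
rect(w,122,135,(568,-187),40); rect(w,105,124,(471,-161),65); rect(w,140,300,(471,-161),48)
m=rect(w,62,72,(500,-170),60)
need((471.3,-160.8,140),-15.1)
E
```

```text
122 135 n 1579 c 567.3 -185.8 size 47.5 14.8 long yaw -15.5 z 129.1
105 124 n 1066 c 481.7 -121.8 size 45.9 10.2 long yaw -15.2 z 116.9
140 300 n 61862 c 472.0 -157.1 size 95.7 56.5 long yaw -14.9 z 270.7
62 72 n 454 c 498.6 -153.7 size 102.0 61.4 long yaw -27.4 z 64.1
t 20.62 tcp [ 471.2 -159.8  207.1] q [-0.378 -0.271  1.846  0.     1.567 -0.117] w 29.3 F [-0.2  0.3 -2.7] T [ 0.   -0.01 -0.01] jawyaw -14.95 down [ 0.  0. -1.]
shift [ 0.9 67.1  0.4] turn_y 0.1 (or -179.9 )
```

View pics/w5.png

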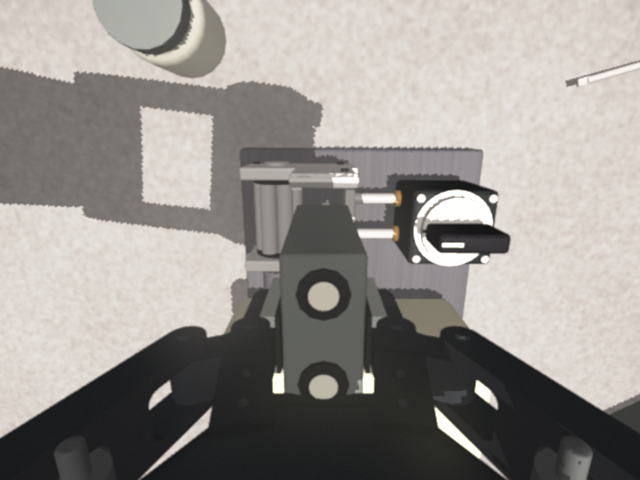

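Wrist view: the held cassette (px (323,330)) is aligned with the bay. The +y side plate at px (300,172), the -y plate and the knob all give a bay centre near (471.3,-159.9), and the TCP is already there. I'll lower it in steps.

Request:
move_arm --plan "0 20 0 0 0 0 0;0 12 0 0 0 0 0;0 6 0 0 0 0 0;0 6 0 0 0 0 0;0 6 0 0 0 0 0;0 0 0 0 0 0 0"

```text
t: 21.38
tool_pos: [471.0, -160.4, 156.5]
tcp_rot: [-1.074, 1.4, -1.399]
contact_force: [-0.0, -0.2, -1.9]
width: 29.1
```

Request:
move_arm --plan "0 8 0 0 0 0 0;0 8 0 0 0 0 0;0 8 0 0 0 0 0;0 8 0 0 0 0 0;0 5 0 0 0 0 0;0 0 0 0 0 0 0"

```text
t: 22.12
tool_pos: [471.0, -160.4, 119.4]
tcp_rot: [-1.074, 1.4, -1.399]
contact_force: [-0.3, -0.3, -2.7]
width: 29.3
```

```bash
python3 - <<'E'
from h import *
st()
E
```

```text
t 22.12 tcp [ 471.  -160.4  119.4] q [-0.379 -0.226  1.953  0.     1.416 -0.118] w 29.3 F [-0.3 -0.3 -2.7] T [-0.01  0.02  0.03] jawyaw -14.98 down [-0.001  0.    -1.   ]
```

Bottom at about 61 mm and inside both the plate and the drum, with no contact. Continuing down to 80.

Request:
move_arm --plan "0 8 0 0 0 0 0;0 8 0 0 0 0 0;0 8 0 0 0 0 0;0 6 0 0 0 0 0;0 4 0 0 0 0 0;0 3 0 0 0 0 0;0 0 0 0 0 0 0"

```text
t: 23.0
tool_pos: [471.1, -160.4, 82.7]
tcp_rot: [-1.074, 1.399, -1.399]
contact_force: [0.2, 0.0, -3.1]
width: 29.3
```

Request:
move_arm --plan "0 2 0 0 0 0 0;0 1 0 0 0 0 0;0 1 0 0 0 0 0;0 0 0 0 0 0 0"

```text
t: 23.5
tool_pos: [471.1, -160.4, 78.7]
tcp_rot: [-1.074, 1.399, -1.399]
contact_force: [0.9, 0.3, -2.9]
width: 29.0
```

Request:
move_arm --plan "0 1 0 0 0 0 0;0 0.7 0 0 0 0 0;0 0 0 0 0 0 0"

```text
t: 23.88
tool_pos: [471.3, -160.5, 78.2]
tcp_rot: [-1.074, 1.399, -1.399]
contact_force: [-6.0, 2.4, 10.2]
width: 29.1
```

Seated: 10 N at TCP 78.2, exactly 20 mm above the bench touchdown value. I'll release gently, rise, move over the knob and check.

Request:
move_arm --plan "0 0 0 0 0 0 0.3;0 0 0 0 0 0 0.5;0 0 0 0 0 0 0.6;0 0 0 0 0 0 0.6;0 -15 0 0 0 0 0.6;0 -35 0 0 0 0 0.6;0 -60 0 0 0 0 0.6;0 -50 0 0 0 0 0.6;0 0 50 0 0 0 0.6;0 0 50 0 0 0 0.6;0 0 0 0 -10 0 0.6;0 0 0 0 -10 0 0.6;0 0 0 0 -10 0 0.6;0 0 0 0 -10 0 0.6;0 0 0 0 -10 0 0.6;0 0 0 0 -10 0 0.6;0 0 0 0 -10 0 0.6;0 0 0 0 -10 0 0.6;0 0 0 0 -10 0 0.6;0 0 0 0 0 0 0.6"

```text
t: 26.38
tool_pos: [567.8, -186.3, 238.1]
tcp_rot: [-1.561, 0.205, -0.207]
contact_force: [0.2, 0.3, 0.2]
width: 51.3
```

```bash
python3 - <<'E'
from h import *
r=snap("wrist","w6"); w=pts(r)
rect(w,124,135,(568,-187),40); rect(w,107,114,(471,-160),36); rect(w,100,108,(471,-160),34)
rect(w,105,124,(471,-160),70)
r=snap("scene","s6",(230,130,390,250),5); w=pts(r); rect(w,106,114,(471,-160),28)
need((567.6,-186.2,103),74.8)
E
```

```text
124 135 n 1154 c 567.2 -186.6 size 47.4 13.8 long yaw -14.7 z 129.2
107 114 n 3989 c 471.0 -160.0 size 71.5 30.3 long yaw 75.3 z 110.8
100 108 n 127 c 471.1 -160.1 size 60.3 30.8 long yaw 75.1 z 105.4
105 124 n 6051 c 471.4 -160.1 size 85.5 46.1 long yaw 74.6 z 111.6
106 114 n 123 c 470.2 -159.0 size 54.1 30.6 long yaw 75.1 z 108.8
t 26.48 tcp [ 567.7 -186.3  237.7] q [-0.36  -0.054  1.605 -0.     1.59  -1.665] w 51.1 F [0.5 0.4 0.2] T [-0.    0.02 -0.  ] jawyaw 74.78 down [ 0. -0. -1.]
shift [ -0.2 134.7   0. ] turn_y -0.0 (or 180.0 )
```

View pics/w6.png

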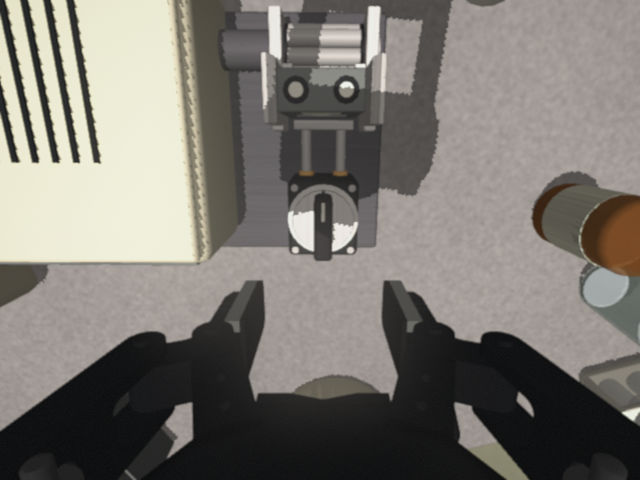

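Wrist view: the cassette sits in the bay (sockets at px (296,90) and (346,90)), top at 110.8 mm, centre (471.0,-160.0), which matches the bay centre. The knob (323,222) is still at its stop. I'll grip it and turn 90° clockwise.

Request:
move_arm --plan "0 45 0 0 0 0 0.6;0 45 0 0 0 0 0.6;0 30 0 0 0 0 0.6;0 14.7 0 0 0 0 0.6;0 0 0 0 0 0 0.3;0 0 0 0 0 0 0;0 0 0 0 0 0 0;0 0 0 0 0 0 0;0 0 0 0 0 0 0;0 0 0 0 9 0 0;0 0 0 0 9 0 0;0 0 0 0 9 0 0;0 0 0 0 9 0 0;0 0 0 0 9 0 0;0 0 0 0 9 0 0;0 0 0 0 9 0 0;0 0 0 0 9 0 0;0 0 0 0 9 0 0;0 0 0 0 9 0 0;0 0 0 0 0 0 0"

```text
t: 28.98
tool_pos: [567.6, -187.1, 104.2]
tcp_rot: [-1.073, 1.4, -1.403]
contact_force: [-8.2, -4.5, 9.4]
width: 12.7
```

```bash
python3 - <<'E'
from h import *
st()
E
```

```text
t 28.98 tcp [ 567.6 -187.1  104.2] q [-0.36   0.011  1.76  -0.002  1.369 -0.095] w 12.7 F [-8.2 -4.5  9.4] T [-0.78  1.5  -0.04] jawyaw -15.16 down [ 0.    -0.002 -1.   ]
```

Vertical-axis moment is about 0, so it rests in a detent. Release, lift clear and verify.

Request:
move_arm --plan "0 0 0 0 0 0 0.3;0 0 0 0 0 0 0.6;0 0 0 0 0 0 0.6;0 -15 0 0 0 0 0.6;0 -50 0 0 0 0 0.6;0 -60 0 0 0 0 0.6;0 -10 0 0 0 0 0.6;0 0 0 0 0 0 0.6;0 0 0 0 0 0 0.6"

```text
t: 30.1
tool_pos: [567.3, -186.1, 235.9]
tcp_rot: [-1.075, 1.401, -1.398]
contact_force: [0.2, -0.3, -0.4]
width: 51.0
```

```bash
python3 - <<'E'
from h import *
r=snap("wrist","w7"); w=pts(r)
rect(w,124,135,(568,-187),40); rect(w,107,114,(471,-160),36);rect(w,105,124,(471,-160),70)
st()
E
```

```text
124 135 n 1180 c 567.9 -186.0 size 48.3 13.9 long yaw 74.6 z 129.2
107 114 n 3056 c 469.6 -159.7 size 71.6 30.6 long yaw 74.3 z 110.7
105 124 n 4841 c 471.8 -159.6 size 88.1 46.3 long yaw 74.6 z 111.2
t 30.15 tcp [ 567.3 -186.1  235.8] q [-0.36  -0.053  1.607  0.     1.59  -0.098] w 51.4 F [ 0.9 -0.1  0.5] T [ 0.03  0.03 -0.  ] jawyaw -14.98 down [-0.002  0.001 -1.   ]
```

View pics/w7.png

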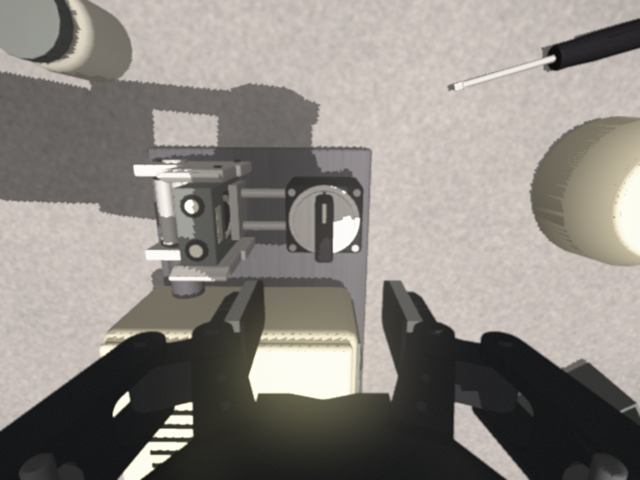

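The bar turned 90° (-15° to 74.6° mod 180), so 5 clicks. The cassette is upright with its top at 110.7 mm and about 2 mm off centre towards the drum. Handing in.

```bash
python3 -c "
from bench import *
print(hand_in())"
```

```text
the job is handed in; nothing more can be done
None
```

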